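# Set out the tasting row in reverse

### The arm

A 6-joint arm with a two-finger parallel gripper is mounted at the origin on the work surface. World frame = base frame: x ahead of the robot, y to its left, z up, the work surface at z = 0. Lengths are in m, angles in rad, forces in N, time in s.
With the tool pointing down it reaches from about 0.425 to 0.95 m from the base axis. Payload 3.5 kg.
Tool frame: the origin (TCP) lies at the very end of the fingers, on their centre line; the grasp point (between the pads) lies 19 mm behind it; z points along the fingers, y is the direction in which the jaws open and shut (so a half turn about z gives the same grasp; the last joint's range is limited). The gripper opens to 85 mm and grips with 20 to 120 N. Pads are 22 mm wide; open, the fingers measure 114 mm over their backs; the gripper's body (76 mm by 85 mm) begins 54 mm behind the grasp point. The pads swing forward as they close: fully open they stand 13 mm farther back than shut.
Start: joints at [0.996, 0.286, 1.577, -0, 1.279, -0.15], TCP at [0.278, 0.615, 0.231] pointing down, gripper open.
Joint ranges: [-2.77, 2.77], [-0.9, 2.22], [0.21, 2.48], [-1.53, 4.67], [0.24, 2.81], [-2.84, 2.84]. Speed limits (rad/s): [2.79, 2.79, 3.14, 3.14, 3.14, 3.14].

### API

Orientations are given as a unit quaternion [w, x, y, z].
In Python, from rig import manip, fingers, planner, sensors, cams, hand_in gives the robot as it stands. The module is installed in compiled form; this text tells all that it offers. Calls block until the motion is done:
- manip.reach(position, orientation): joint-space move of the TCP to a pose.
- manip.movel(position, v=0.15, orientation=None): straight line of the TCP; orientation=None keeps the orientation; v is the mean speed in m/s.
- manip.set_joints(angles): joint-space move.
- fingers.set_gripper(opening): finger opening in m; the grip force is fixed at half the most; returns when the fingers have stopped.
- manip.wait(seconds).
- planner.solve_ik(position, orientation): joint angles nearest the present ones, or None.
- sensors.get_obs(): the state.
- cams.snapshot(name): name is "side" or "top"; returns a dict with "image" (480x640x3 uint8, red, green, blue), "fx", "fy", "cx", "cy" (pixels), "extrinsics" (4x4, takes a point from world to camera coordinates). Camera axes: x right, y up, looking along -z (the intrinsics and any distortion apply to the point x, -y, -z); pixel columns grow to the right and rows downward; lengths in m; the calibration is good to about 2 mm. A picture is of the moment at which its call begins. There is no depth.
A pose or a line that the arm cannot do raises manip.Unreachable and nothing moves.
- hand_in(): hands the job in, once; it reports no verdict.
The state is a dict: "t": time; "joint_pos": joint angles; "qvel": joint speeds; "joint_efforts": joint torques, N m; "eef_pos": TCP position; "orientation": TCP orientation; "contact_force": force on the tool from outside, world axes, zero at the start; "torque": the same for the moment, N m; "grip_width": finger opening in m.
Only numpy, scipy, OpenCV 4.12 (cv2) and the standard library are available. Lean on these libraries where they do the work, as an engineer would, in place of code of your own. Each camera call takes 0.05 s, during which the arm holds its last target. There are 200 camera calls.

### The job

The four chocolates stand in a row on the square tiles of the cooling rack; move them one by one onto the round plates of the serving rack in the reverse order, because the guest tastes from the other end: the one leftmost on the cooling rack (seen from the robot) goes to the rightmost plate, the next to the plate beside it, and so on. Set each down gently, upright and centred on its own plate, never tipping one over or dropping it.

Things in the scene. Friction and masses are not known exactly. Their poses are not given: they have to be found in the camera images.
- choc_dome: round dome-topped dark chocolate, 36 mm diameter, 26 mm high; its side is upright for the lowest 12 mm. 16 to 28 g, loose, standing on one of the square tiles of the cooling rack. Origin: centre of its underside, z up.
- choc_square: square flat dark chocolate, 32 x 32 mm, 18 mm high with a raised diagonal line (1.4 mm) on top. 16 to 28 g, loose, standing on one of the square tiles of the cooling rack. Origin: centre of its underside, z up.
- choc_finger: oblong dark chocolate, 24 mm (its x) by 50 mm (its y), 18 mm high with five low cross ridges (1.4 mm) on top; its y lies roughly along the row at the start. 16 to 28 g, loose, standing on one of the square tiles of the cooling rack. Origin: centre of its underside, z up.
- choc_tall: tall upright dark chocolate cylinder, 28 mm diameter, 36 mm high with a 1.5 mm disc on top. 16 to 28 g, loose, standing on one of the square tiles of the cooling rack. Origin: centre of its underside, z up.
- tile_dome: white square tile 56 x 56 x 8 mm, fixed on the cooling rack; the dome chocolate stands on it at the start (so it marks that chocolate's place in the old row; the four tiles look alike). Its flat top is 20 mm above the table. Origin: centre of its underside, 8 mm below its top.
- tile_square: white square tile 56 x 56 x 8 mm, fixed on the cooling rack; the square chocolate stands on it at the start (so it marks that chocolate's place in the old row; the four tiles look alike). Its flat top is 20 mm above the table. Origin: centre of its underside, 8 mm below its top.
- tile_finger: white square tile 56 x 56 x 8 mm, fixed on the cooling rack; the finger chocolate stands on it at the start (so it marks that chocolate's place in the old row; the four tiles look alike). Its flat top is 20 mm above the table. Origin: centre of its underside, 8 mm below its top.
- tile_tall: white square tile 56 x 56 x 8 mm, fixed on the cooling rack; the tall chocolate stands on it at the start (so it marks that chocolate's place in the old row; the four tiles look alike). Its flat top is 20 mm above the table. Origin: centre of its underside, 8 mm below its top.
- cooling_rack: fixed low aluminium bar 66 x 300 x 12 mm carrying the four square white tiles in a row, centres at y = +105, +35, -35 and -105 mm in its frame (x = 0). Origin: centre of its underside, on the table. y along the row, roughly to the robot's left (yaw at most 0.15 rad), x roughly away from the robot. It may be the nearer or the farther of the two racks.
- serving_rack: fixed low dark wooden bar 66 x 300 x 18 mm carrying four raised round white plates (56 mm diameter, 12 mm thick, flat tops 30 mm above the table), one for each chocolate, empty at the start, centres at y = +105, +35, -35 and -105 mm in its frame (x = 0). Origin: centre of its underside, on the table. y along the row, roughly to the robot's left (yaw at most 0.15 rad), x roughly away from the robot.

How it is judged:
By the outcome, as a careful person would: the job done as asked, in the order asked, and still so for the second after the job is handed in, with the robot touching nothing.
It also fails if it takes over 93 s, if anything falls off the work surface, if the arm or the gripper's body presses on something with over 40 N, if the wrist force passes 120 N, or if a joint passes its speed limit or range.

## Working session

There is one attempt and no reset: what is moved stays moved. The work goes in short steps, each a Python script; the robot and the scene stay as the last script left them, time stands still between calls to the robot, and variables do not carry over. Pictures are saved under pics/ and viewed, about 12 in all and at most 16, crops included, and the job is handed in when it is done.

```bash
mkdir -p pics; python3 - <<'E'
from rig import manip, fingers, planner, sensors, cams
import cv2,numpy as np
for n in("top","side"):
    s=cams.snapshot(n); cv2.imwrite(f"pics/{n}0.png",s["image"][:,:,::-1])
    np.set_printoptions(precision=4,suppress=True)
    print(n,{k:v for k,v in s.items() if k!="image"})
o=sensors.get_obs();print(o)
E
```

```text
top {'fx': 458.1809897556519, 'fy': 458.1809897556519, 'cx': 327.002175258004, 'cy': 224.61529233803705, 'extrinsics': array([[-0.017 , -0.9997, -0.0176, -0.0049],
       [ 0.9958, -0.0185,  0.0897, -0.5311],
       [-0.09  , -0.016 ,  0.9958, -0.6851],
       [ 0.    ,  0.    ,  0.    ,  1.    ]])}
side {'fx': 470.885055848462, 'fy': 470.885055848462, 'cx': 321.1090321882194, 'cy': 234.88773252720569, 'extrinsics': array([[-0.9061, -0.4229,  0.0117,  0.4789],
       [ 0.2899, -0.6005,  0.7452, -0.2049],
       [-0.3081,  0.6787,  0.6667, -0.5039],
       [ 0.    ,  0.    ,  0.    ,  1.    ]])}
{'t': 0.1, 'joint_pos': array([ 0.996 ,  0.2871,  1.578 , -0.    ,  1.2786, -0.15  ]), 'qvel': array([-0.0001, -0.0022, -0.0057,  0.0028,  0.0005, -0.0018]), 'joint_efforts': array([  0.0018, -40.73  , -29.3697,  -0.0001,   0.0034,   0.    ]), 'eef_pos': array([0.2779, 0.6145, 0.2301]), 'orientation': array([-0.0004,  0.2108,  0.9775, -0.001 ]), 'contact_force': array([ 0.0534, -0.8104,  0.3383]), 'torque': array([-0.0016, -0.0088, -0.0074]), 'grip_width': 0.08560512241101909}
```

View pics/top0.png

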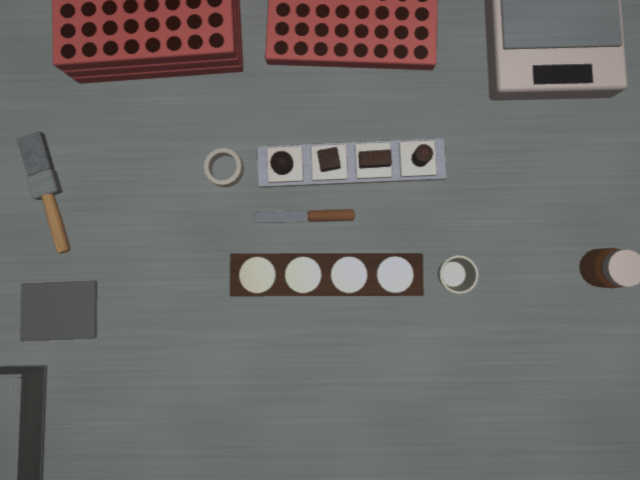

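View pics/side0.png

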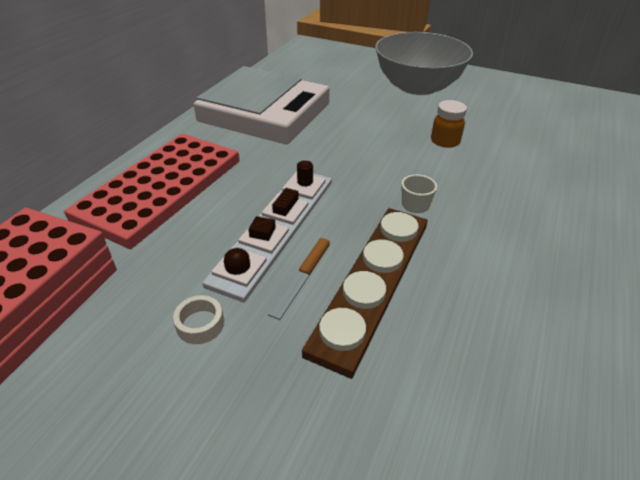

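The cooling rack is the farther one. From left to right in the top view it holds dome (282,162), square (329,159), finger (375,159) and tall (422,156). The plates are at (257,275), (303,275), (349,275) and (395,275), and a cup stands to the right of the last plate at (459,274). I'll enlarge both views.

```bash
python3 - <<'E'
import cv2
a=cv2.imread("pics/top0.png");cv2.imwrite("pics/topc.png",cv2.resize(a[135:190,255:450],None,fx=4,fy=4,interpolation=cv2.INTER_CUBIC))
b=cv2.imread("pics/side0.png");cv2.imwrite("pics/sidec.png",cv2.resize(b[155:295,200:340],None,fx=4,fy=4,interpolation=cv2.INTER_CUBIC))
import numpy as np
for im,x0,x1,y0,y1 in((a,228,426,250,300),(b,300,430,205,375)):
    g=im[y0:y1,x0:x1].min(2);m=(g>120).astype('uint8')
    n,l,st,c=cv2.connectedComponentsWithStats(m)
    for i in range(1,n):
        if st[i,4]>200: print(c[i]+[x0,y0],st[i])
E
```

```text
[256.94726368 274.51542289] [  12    7   35   36 1005]
[302.65628043 274.39240506] [  57    7   36   36 1027]
[348.61650485 274.28834951] [ 103    7   36   36 1030]
[394.7972973  274.16023166] [ 149    6   37   37 1036]
[337.8934273 258.8852294] [   0    0  109  170 6953]
[404.84074138 321.78325039] [  56    4   74  166 5827]
[399.33476395 223.87982833] [ 81   7  37  25 699]
[364.28597957 286.77808728] [  43   66   43   33 1077]
[342.43548387 326.24853372] [  20  103   46   38 1364]
```

View pics/topc.png

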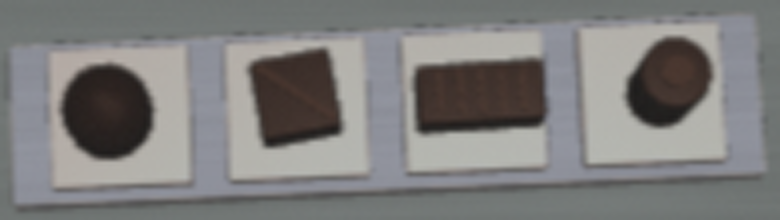

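View pics/sidec.png

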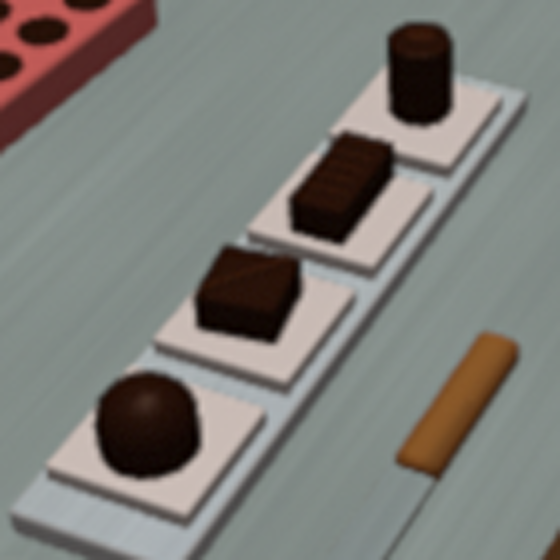

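In the crops all four chocolates stand upright and off-centre on their tiles. The square is turned about 10° and the finger lies along the row. All the shapes are convex, so I'll fit their projected silhouettes in each camera.

```bash
cat > fit.py <<'E'
import numpy as np,cv2
from scipy.optimize import minimize
U=4
def proj(s,P):
    E=s["extrinsics"];c=P@E[:3,:3].T+E[:3,3]
    return np.c_[s["cx"]+s["fx"]*c[:,0]/-c[:,2], s["cy"]+s["fy"]*c[:,1]/c[:,2]]
def unproj(s,uv,z):
    E=s["extrinsics"];d=np.array([(uv[0]-s["cx"])/s["fx"],-(uv[1]-s["cy"])/s["fy"],-1])@E[:3,:3]
    C=-E[:3,:3].T@E[:3,3];return C+d*(z-C[2])/d[2]
a=np.linspace(0,2*np.pi,40,endpoint=False);ring=lambda r,z:np.c_[r*np.cos(a),r*np.sin(a),0*a+z]
box=lambda x,y,h:np.array([[i*x/2,j*y/2,k] for i in(-1,1) for j in(-1,1) for k in(0,h)])
S=dict(dome=np.vstack([ring(.018,0)]+[ring(.018*np.cos(t),.012+.014*np.sin(t)) for t in np.linspace(0,1.57,9)]),
 square=box(.032,.032,.018),finger=box(.024,.050,.018),tall=np.vstack([ring(.014,0),ring(.014,.036)]),
 plate=np.vstack([ring(.028,-.012),ring(.028,0)]))
def mask(s,name,xy,z):
    """binary silhouette (U x upsampled) near the guess, and its ROI corner"""
    u=proj(s,S[name]+[*xy,z]);lo=np.floor(u.min(0)-6).astype(int);hi=np.ceil(u.max(0)+6).astype(int)
    g=s["image"][lo[1]:hi[1],lo[0]:hi[0]].astype(np.float32)
    g=cv2.resize(g,None,fx=U,fy=U,interpolation=cv2.INTER_CUBIC)
    m=(g.min(2)>120) if name=="plate" else (g.max(2)<np.float32(105))
    n,l,st,c=cv2.connectedComponentsWithStats(m.astype(np.uint8))
    return (l==1+np.argmax(st[1:,4])).astype(np.uint8),lo
def fit(snaps,name,xy,z,yaw0=0.,useyaw=False):
    ms=[(s,)+mask(s,name,xy,z) for s in snaps]
    def cost(p):
        w=p[2]*10 if useyaw else 0.;R=np.array([[np.cos(w),-np.sin(w),0],[np.sin(w),np.cos(w),0],[0,0,1]])
        P=S[name]@R.T+[p[0],p[1],z];t=0
        for s,m,lo in ms:
            h=cv2.convexHull(((proj(s,P)-lo+.5)*U-.5).astype(np.float32))
            r=np.zeros_like(m);cv2.fillConvexPoly(r,np.round(h*16).astype(np.int32),1,cv2.LINE_8,4)
            t+=1-(r&m).sum()/(r|m).sum()
        return t
    p0=np.array([*xy,yaw0/10]);d=[[0,0,0],[.004,0,0],[0,.004,0],[0,0,.02]]
    k=3 if useyaw else 2
    r=minimize(lambda q:cost(np.r_[q,0]) if k==2 else cost(q),p0[:k],method="Nelder-Mead",
      options=dict(initial_simplex=np.array([p0+e for e in d[:k+1]])[:,:k],xatol=1e-5,fatol=1e-5))
    return r.x*([1,1,10][:k]),r.fun/len(snaps)
E
python3 - <<'E'
from rig import cams
from fit import *
import pickle
T,D=cams.snapshot("top"),cams.snapshot("side");pickle.dump((T,D),open("s0.pkl","wb"))
np.set_printoptions(precision=4,suppress=True)
for n,uv,z in(("dome",(282,163),.02),("square",(329,160),.02),("finger",(375,159.5),.02),("tall",(420,158),.02))+tuple(("plate",(256.9+46*i,274.3),.03) for i in range(4)):
    g=unproj(T,uv,z+(.009 if n!="plate" else 0))[:2]
    yw=n in("square","finger")
    print(n,g,*[fit(c,n,g,z,.15 if n=="square" else 0,yw) for c in([T],[D],[T,D])])
for uv in((258,146),(260.5,186.5),(443,139),(446,179.5)): print("rack",unproj(T,uv,.012))
E
```

```text
dome [0.6281 0.0541] (array([0.6293, 0.0549]), np.float64(0.08609093354856068)) (array([0.6298, 0.0559]), np.float64(0.07377295995182176)) (array([0.6295, 0.0557]), np.float64(0.08089125521680485))
square [ 0.6313 -0.0192] (array([ 0.6321, -0.0182,  0.142 ]), np.float64(0.09843227961963508)) (array([ 0.6332, -0.0189,  0.2626]), np.float64(0.13723883654240066)) (array([ 0.6328, -0.0189,  0.1844]), np.float64(0.12422460946891373))
finger [ 0.6306 -0.0906] (array([ 0.6313, -0.0893,  0.0415]), np.float64(0.0969377198427478)) (array([ 0.6322, -0.09  ,  0.0901]), np.float64(0.15455746367239098)) (array([ 0.6321, -0.0899,  0.0879]), np.float64(0.12804412128067688))
tall [ 0.6315 -0.1603] (array([ 0.6328, -0.1606]), np.float64(0.1272412708398868)) (array([ 0.6328, -0.1585]), np.float64(0.10794645400170888)) (array([ 0.634 , -0.1608]), np.float64(0.11759488680273966))
plate [0.4564 0.0937] (array([0.4567, 0.0934]), np.float64(0.08985589149477258)) (array([0.4594, 0.0877]), np.float64(0.17728217728217732)) (array([0.4569, 0.0933]), np.float64(0.14180337901864032))
plate [0.4552 0.0235] (array([0.4555, 0.0241]), np.float64(0.06316941149372335)) (array([0.4585, 0.0161]), np.float64(0.20130597014925378)) (array([0.4556, 0.0235]), np.float64(0.141603368407884))
plate [ 0.454  -0.0463] (array([ 0.4542, -0.0463]), np.float64(0.05386079234184882)) (array([ 0.4574, -0.0555]), np.float64(0.22587210945892466)) (array([ 0.4547, -0.0463]), np.float64(0.1504614629487327))
plate [ 0.4529 -0.116 ] (array([ 0.4538, -0.1161]), np.float64(0.07001855913615662)) (array([ 0.456 , -0.1219]), np.float64(0.2568666666666667)) (array([ 0.4537, -0.1166]), np.float64(0.16988569095891737))
rack [0.6605 0.0943 0.012 ]
rack [0.5947 0.0905 0.012 ]
rack [ 0.6654 -0.2012  0.012 ]
rack [ 0.6    -0.2033  0.012 ]
```

The two cameras agree to within about 1–2 mm on the chocolates, and the plate spacing comes out at 69.8 mm, so the geometry is consistent. Dome goes first, to the rightmost plate. I'll grip with the jaws across the row.

```bash
cat > pp.py <<'E'
import numpy as np,sys
from rig import manip, fingers, sensors, cams
from fit import *
q=lambda w:[0,np.cos(np.pi/4+w/2)*1.,np.sin(np.pi/4+w/2),0]   # tool y at yaw -? set below
def quat(w):   # tool z down, tool y along (cos w, sin w)
    from scipy.spatial.transform import Rotation as R
    c,s=np.cos(w),np.sin(w)
    x=R.from_matrix(np.array([[-(-s),c,0],[-c,s,0],[0,0,-1]]).T if False else np.column_stack([[-s,c,0],[c,s,0],[0,0,-1]])).as_quat()
    return [x[3],x[0],x[1],x[2]]
PY=-.0138;PC=np.array([.4551,-.0113]);pdir=np.array([.0138,1.])
OB=dict(dome=(.6295,.0554,0.,.036,.0225),square=(.6327,-.0186,.18,.032,.0235),finger=(.6318,-.0897,.055,.024,.0235),tall=(.6333,-.1600,0.,.028,.0260))
SLOT=dict(dome=-.105,square=-.035,finger=.035,tall=.105)
def rep(tag):
    o=sensors.get_obs();print(tag,"t%.1f"%o["t"],o["eef_pos"].round(4),"F",o["contact_force"].round(1),"w%.4f"%o["grip_width"])
    return o
def pick(n,lift=.07):
    x,y,w,d,z=OB[n];fingers.set_gripper(d+.022)
    manip.reach([x,y,z+.08],quat(w));manip.movel([x,y,z+.015],.15);manip.movel([x,y,z],.03);rep("at")
    fingers.set_gripper(d-.012);rep("grip");manip.movel([x,y,z+.01],.04);manip.movel([x,y,z+lift],.15);rep("lift")
def place(n,dxy=(0,0)):
    x,y,w,d,z=OB[n];p=PC+pdir*SLOT[n]+dxy;zz=z+.010
    manip.reach([*p,zz+.06],quat(PY));manip.movel([*p,zz+.01],.15)
    f0=rep("above")["contact_force"][2]
    manip.movel([*p,zz+.0005],.02);rep("down");
    fingers.set_gripper(d+.016);rep("open");manip.movel([*p,zz+.02],.04);manip.movel([*p,zz+.08],.2);rep("up")
def snap(name):
    s=cams.snapshot(name[:-1] if name[-1].isdigit() else name);cv2.imwrite(f"pics/{name}.png",s["image"][:,:,::-1]);return s
E
sed -i '/^q=lambda/d; s/R.from_matrix(.* if False else \(np.column_stack.*\]\])\)).as_quat/R.from_matrix(\1).as_quat/' pp.py; sed -n 3,9p pp.py
python3 - <<'E'
from pp import *
print(quat(0.),quat(.18)); pick("dome")
s=snap("side1");cv2.imwrite("pics/side1c.png",cv2.resize(s["image"][80:300,150:400,::-1],None,fx=2.4,fy=2.4,interpolation=cv2.INTER_CUBIC))
E
```

```text
from fit import *
def quat(w):   # tool z down, tool y along (cos w, sin w)
    from scipy.spatial.transform import Rotation as R
    c,s=np.cos(w),np.sin(w)
    x=R.from_matrix(np.column_stack([[-s,c,0],[c,s,0],[0,0,-1]])).as_quat()
    return [x[3],x[0],x[1],x[2]]
PY=-.0138;PC=np.array([.4551,-.0113]);pdir=np.array([.0138,1.])
[np.float64(0.0), np.float64(0.7071067811865475), np.float64(0.7071067811865475), np.float64(0.0)] [np.float64(0.0), np.float64(0.6406911996329339), np.float64(0.7677986628751785), np.float64(0.0)]
at t4.2 [0.6294 0.0554 0.0224] F [0.5 1.2 1.2] w0.0579
grip t4.6 [0.6301 0.0554 0.0232] F [0.8 0.2 2.6] w0.0327
lift t5.5 [0.6292 0.0554 0.0922] F [-0.2 -0.  -0.7] w0.0329
```

View pics/side1c.png

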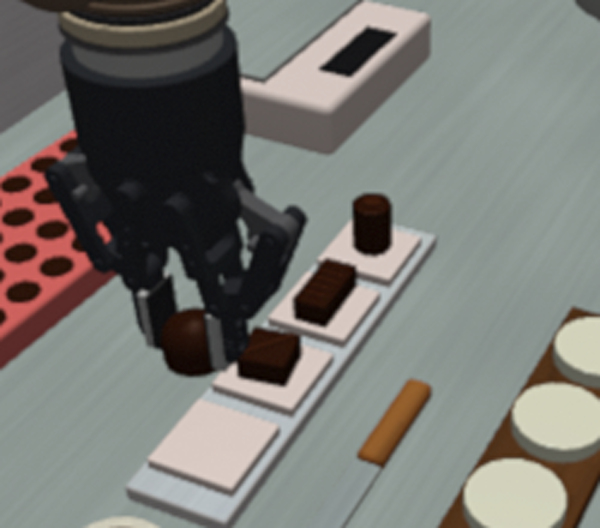

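The dome is lifted and held between the jaws, and the other three are undisturbed. The grip width is 33 mm against the expected 36 mm, so I'll look closer for tilt.

```bash
python3 - <<'E'
import cv2,numpy as np
a=cv2.imread("pics/side1.png")[185:250,195:275]
a=np.clip(255*(a/255.)**.5,0,255).astype('uint8')
cv2.imwrite("pics/side1d.png",cv2.resize(a,None,fx=8,fy=8,interpolation=cv2.INTER_CUBIC))
from fit import *
import pickle
T,D=pickle.load(open("s0.pkl","rb"))
for z in(.0922,.0892):
  print(((proj(D,np.array([[.6292+i,.0554+j,z] for i in(-.0165,.0165) for j in(-.011,0.011)]))-[195,185])*8).round())
P=S["dome"]+[.6292,.0554,.0900]
h=(proj(D,P)-[195,185])*8;print("dome bbox",h.min(0),h.max(0))
E
```

```text
[[420. 307.]
 [345. 389.]
 [245. 249.]
 [167. 329.]]
[[421. 321.]
 [347. 403.]
 [247. 263.]
 [170. 343.]]
dome bbox [170.32802098 170.44556657] [409.05411787 403.5369616 ]
```

View pics/side1d.png

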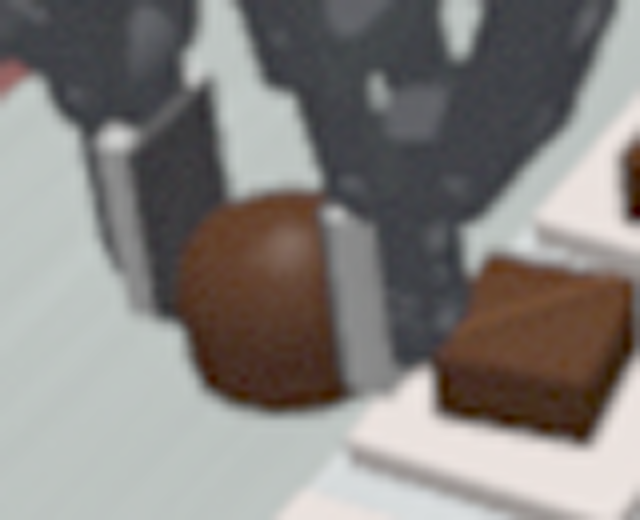

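Highlight and base edge show the dome upright, within 1 mm of the predicted position, so the width reading is just biased. Placing it now.

```bash
python3 - <<'E'
from pp import *
place("dome")
import pickle
T,D=pickle.load(open("s0.pkl","rb"))
D=snap("side2");cv2.imwrite("pics/side2c.png",cv2.resize(D["image"][160:300,340:480,::-1],None,fx=4,fy=4,interpolation=cv2.INTER_CUBIC))
p=PC+pdir*SLOT["dome"];print(p,fit([D],"dome",p,.03))
E
```

```text
above t7.0 [ 0.4543 -0.1158  0.0425] F [0.2 0.  0.3] w0.0332
down t7.6 [ 0.4537 -0.1163  0.0331] F [-0.5  0.2  1.5] w0.0331
open t8.0 [ 0.4536 -0.1163  0.0329] F [0.4 0.3 1.2] w0.0516
up t9.1 [ 0.4538 -0.1163  0.1127] F [-0.   0.7  0.2] w0.0522
[ 0.453651 -0.1163  ] (array([ 0.45386621, -0.11630616]), np.float64(0.3891104294478528))
```

View pics/side2c.png

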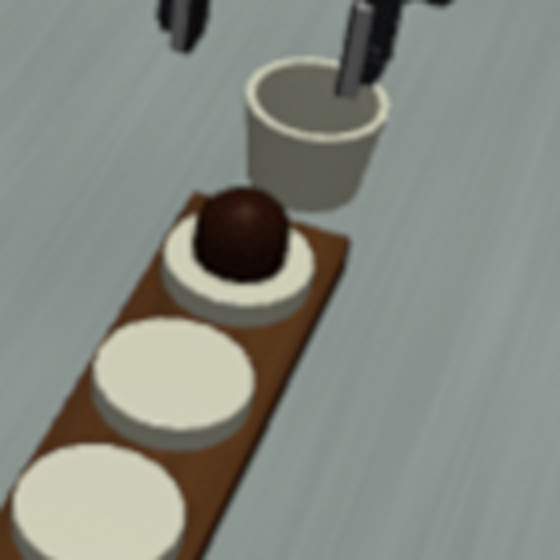

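The dome stands upright and centred on the rightmost plate: dome base at about (242,280) in the crop, plate centre about (238,265). Now the square, the finger and the tall one.

```bash
python3 - <<'E'
from pp import *
pick("square")
s=snap("side3");cv2.imwrite("pics/side3c.png",cv2.resize(s["image"][140:270,210:360,::-1],None,fx=4,fy=4,interpolation=cv2.INTER_CUBIC))
place("square");pick("finger")
s=snap("side4");cv2.imwrite("pics/side4c.png",cv2.resize(s["image"][110:400,210:470,::-1],None,fx=2,fy=2,interpolation=cv2.INTER_CUBIC))
E
```

```text
at t11.4 [ 0.6326 -0.0185  0.0233] F [0.1 0.5 0.5] w0.0540
grip t11.7 [ 0.6332 -0.0187  0.0241] F [-0.8 -0.9  1.2] w0.0303
lift t12.7 [ 0.6324 -0.0186  0.0932] F [ 0.5 -0.5 -0.2] w0.0302
above t13.9 [ 0.4555 -0.0464  0.0435] F [ 0.6 -0.4 -0.2] w0.0302
down t14.6 [ 0.4546 -0.0463  0.034 ] F [-0.   0.  -0.2] w0.0302
open t14.9 [ 0.4547 -0.0463  0.0341] F [1.  0.1 0.4] w0.0478
up t16.0 [ 0.4547 -0.0463  0.1137] F [ 0.6  1.  -0.5] w0.0481
at t18.2 [ 0.6318 -0.0897  0.0233] F [ 0.1 -1.   0.2] w0.0458
grip t18.5 [ 0.6322 -0.0898  0.024 ] F [ 0.5 -0.5  1.1] w0.0225
lift t19.5 [ 0.6315 -0.0896  0.0933] F [-0.3 -0.5  0.1] w0.0224
```

View pics/side4c.png

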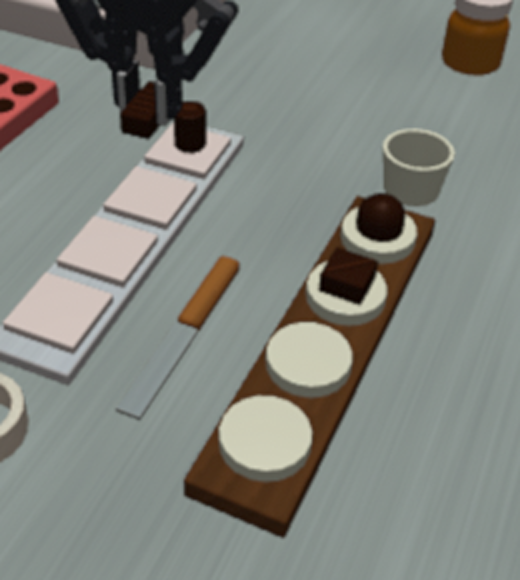

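The dome and square are on the two rightmost plates, the finger is held level and the tall one is still on its tile. Going on.

```bash
python3 - <<'E'
from pp import *
place("finger");pick("tall");place("tall")
manip.reach([.30,.50,.25],quat(1.0));rep("away")
np.set_printoptions(precision=4,suppress=True)
T=snap("top5");D=snap("side5")
cv2.imwrite("pics/top5c.png",cv2.resize(T["image"][245:305,225:430,::-1],None,fx=3.8,fy=3.8,interpolation=cv2.INTER_CUBIC))
cv2.imwrite("pics/side5c.png",cv2.resize(D["image"][180:380,290:450,::-1],None,fx=3,fy=3,interpolation=cv2.INTER_CUBIC))
for n in SLOT:
    p=PC+pdir*SLOT[n];print(n,p,*[fit(c,n,p,.03,0,n in("square","finger")) for c in([T],[D])])
E
```

```text
above t20.8 [0.4564 0.0232 0.0435] F [-0.1  0.2 -0.3] w0.0228
down t21.5 [0.4556 0.0237 0.034 ] F [ 0.6 -1.1 -1. ] w0.0225
open t21.8 [0.4556 0.0237 0.0341] F [0.1 0.6 0.7] w0.0398
up t22.9 [0.4557 0.0237 0.1136] F [-0.2 -0.   0.1] w0.0399
at t25.4 [ 0.6332 -0.16    0.0258] F [0.7 1.2 0.9] w0.0500
grip t25.7 [ 0.6337 -0.1602  0.0265] F [-0.3  0.8  2.2] w0.0265
lift t26.6 [ 0.6331 -0.1599  0.0958] F [0.6 0.1 0.1] w0.0263
above t28.3 [0.4571 0.0932 0.046 ] F [ 0.5 -0.4 -0.2] w0.0263
down t28.9 [0.4565 0.0938 0.0365] F [-0.2 -0.7 -0.4] w0.0266
open t29.3 [0.4566 0.0937 0.0366] F [-0.5  0.2 -0.3] w0.0444
up t30.4 [0.4567 0.0937 0.1162] F [ 0.1  0.6 -0.5] w0.0439
away t32.0 [0.3005 0.4992 0.2492] F [-0.1 -0.  -0.4] w0.0438
dome [ 0.4537 -0.1163] (array([ 0.4532, -0.1158]), np.float64(0.07886314172321085)) (array([ 0.4538, -0.1161]), np.float64(0.39170576661116996))
square [ 0.4546 -0.0463] (array([ 0.4538, -0.0457, -0.0291]), np.float64(0.07707253886010368)) (array([ 0.4556, -0.0478,  0.0005]), np.float64(0.4116757762530526))
finger [0.4556 0.0237] (array([ 0.455 ,  0.0328, -0.0099]), np.float64(0.45323785418853013)) (array([0.4563, 0.0231, 0.0108]), np.float64(0.4783883717965064))
tall [0.4565 0.0937] (array([0.456 , 0.0915]), np.float64(0.11663545036608203)) (array([0.4577, 0.0918]), np.float64(0.20439284593661755))
```

View pics/top5c.png

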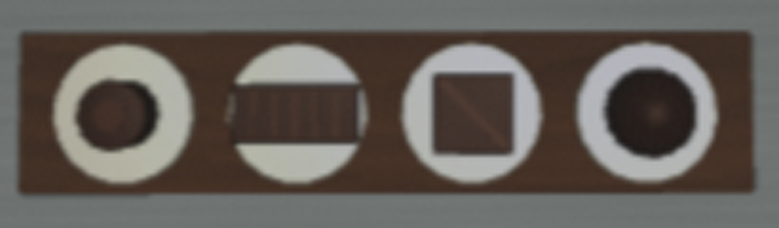

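View pics/side5c.png

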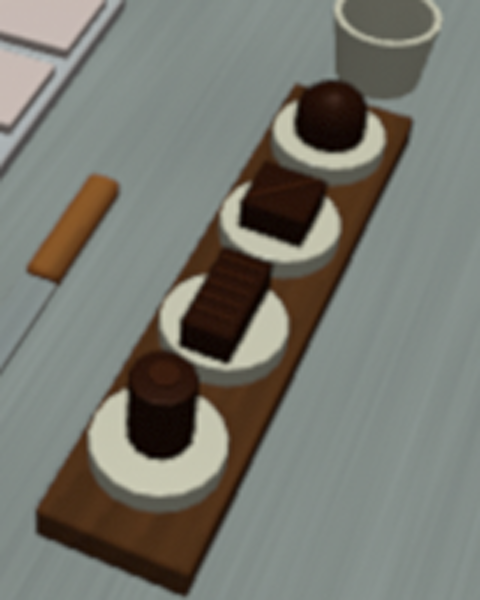

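The reversed order is complete and all four stand upright. The tall one's fit differs from its plate by 2 mm, so I'll check it with an overlay of plate rim (green) and ideal base (red) in both views.

```bash
python3 - <<'E'
import cv2
from fit import *;from pp import PC,pdir
import pickle
sn=pickle.load(open("s0.pkl","rb"));out=[]
p=PC+pdir*.105
for s,f in zip(sn,("top5","side5")):
    im=cv2.imread(f"pics/{f}.png");c=proj(s,np.array([[*p,.035]]))[0];lo=(c-[24,30]).astype(int);k=8
    a=cv2.resize(im[lo[1]:lo[1]+60,lo[0]:lo[0]+48],None,fx=k,fy=k,interpolation=cv2.INTER_CUBIC)
    a=np.clip(255*(a/255.)**.5,0,255).astype('uint8')
    for r,z,col in((.028,.03,(0,200,0)),(.014,.03,(0,0,255)),(.014,.066,(255,100,0))):
        cv2.polylines(a,[(((proj(s,ring(r,z)+[*p,0])-lo+.5)*k-.5)).round().astype(np.int32)],True,col,1)
    out.append(a)
cv2.imwrite("pics/ov.png",np.hstack(out))
E
```

```text
(no output)
```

View pics/ov.png

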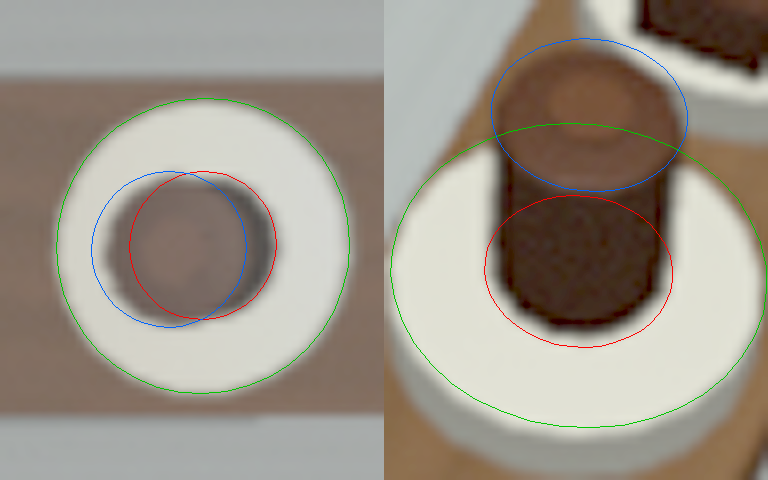

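The overlay puts the tall chocolate's base within about 2 mm of the plate centre, upright, so regrasping would add risk for no gain. Handing in.

```bash
python3 -c "
from rig import hand_in,sensors
print(sensors.get_obs()['t']);print(hand_in())"
```

```text
32.1167
the job is handed in; nothing more can be done
None
```

All four chocolates are on the serving rack in reverse order, and I handed the job in at 32 s on the robot clock. From the left, seen from the robot, the plates now hold tall, finger, square and dome, with the dome on the rightmost plate.

**Last checks:** The final pictures show every chocolate upright on its own plate, with the arm moved well clear. The contact forces I read during the work never exceeded about 3 N.

**Centring:**

| Chocolate | Distance from plate centre | How it was measured |
|---|---|---|
| Dome, square | about 1 mm | silhouette fit, top view |
| Finger | about 1 mm | read by eye from the top view |
| Tall | up to 2 mm | silhouette fit in both views; an overlay put it at 0–2 mm |

**Checks that failed or disagreed:**
- **Silhouette fit:** it failed for the finger in the top view, and the side-view fits on the plates were poor, because the dark wood and neighbouring chocolates merged into the outlines. I relied on the pictures for those.
- **Grip width:** it read about 1.5–3 mm less than the true sizes. A close-up of the dome in the jaws showed it upright and held normally, so I took this as a sensor bias.

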